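# Unlatch the filament drying drum

## Robot

A 7-joint arm with a two-finger parallel gripper is mounted at the origin on the work surface. World frame = base frame: x ahead of the robot, y to its left, z up, the work surface at z = 0. Lengths are in m, angles in rad, forces in N, time in s.
With the tool pointing down it reaches from about 0.35 to 0.9 m from the base axis. Payload 8.1 kg.
Tool frame: the origin (TCP) lies midway between the tips of the shut fingers; the grasp point (between the pads) lies arm.tcp_to_grasp behind it (arm.tcp_to_grasp is the distance from the TCP to the grasp point, in m); z points along the fingers, y is the line along which they close (so a half turn about z gives the same grasp; the last joint's range is limited). The gripper opens to 92 mm and grips with 3 to 60 N. Pads are 19 mm wide; open, the fingers measure 130 mm over their backs; the gripper's body (75 mm by 190 mm) begins 47 mm behind the grasp point.
Start: joints at [1.217, 0.434, 0.025, 1.573, -0.012, 1.134, -0.075], TCP at [0.155, -0.605, 0.227] pointing down, gripper open.
Joint ranges: [-2.62, 2.62], [-0.44, 2.09], [-1.27, 1.32], [0.08, 2.57], [-1.32, 4.46], [0.12, 2], [-2.74, 2.74]. Speed limits (rad/s): [2.22, 2.22, 3.01, 3.01, 3.14, 3.14, 3.14].

## Interface

Orientations are given as a rotation vector (axis times angle).
In Python, from cell import observe, get_image, arm gives the robot as it stands. The module is installed in compiled form; this text tells all that it offers.
- The arm moves only by the tool drive_tool, never from a script. Its argument "steps" is a list of rows, each a list of 5 numbers: the closure, from 0 (fully open) to 1 (shut), then the shift along the world's x, y, z in mm, then the turn about the world's z in rad. In form: [[hand, x, y, z, roll], ...]. A call has 1 to 20 rows; each row shifts and turns the commanded pose from where the row before left it; what a row does not reach is not made up. A row lasts 1/12 s, in which the tool goes at most 41.7 mm and 7.16 degrees, less where a joint would pass 70% of its speed; a pose out of reach is approached as far as the arm can. A call with a gripper value outside its range is refused whole. The fingers move at their own pace and stop on an object; "grip_force" is the grip in N (left out, the last holds). Time passes only in rows, so rows that do not move let the fingers close. It gives the time, the measured TCP pose, the force, the opening and the grip force at its end, in the units of the state.
- observe(): the state, without advancing time (a new reading comes with each control period).
- get_image(name): name is "scene" or "top" or "wrist"; returns a dict with "image" (400x640x3 uint8, red, green, blue), "vfov" (degrees; the focal length in pixels is half the picture's height over the tangent of half this angle, whatever the lens; pixels are square), "cx", "cy" (the principal point, pixels), "k1" (the pictures are not rectified: a ray, as slopes to the right and down, at radius r is drawn at 1 + k1 r^2 times it, then the intrinsics apply), "xyz" and "attitude" of the camera in the world. Camera axes: x right, y down, z forward; pixel columns grow to the right and rows downward; lengths in m; the calibration is good to about 2 mm. A picture is of the moment at which its call begins. There is no depth.
- arm.sign_off(): hands the job in; it is judged then, once.
The state is a dict: "clock": time; "joints": joint angles; "dq": joint speeds; "joint_efforts": joint torques, N m; "position": TCP position; "ee_rot": TCP orientation; "force": force on the tool from outside, world axes, zero at the start; "ft_torque": the same for the moment, N m; "width": opening from 0.0 (shut) to 1.0 (fully open); "gripper_force": force on a finger pad.
Only numpy, scipy, OpenCV 4.12 (cv2) and the standard library are available. Lean on these libraries where they do the work, as an engineer would, in place of code of your own. Each camera call takes 0.05 s, during which the arm holds its last target. There are 200 camera calls.

## Task

Free the lid clamp of the filament drying drum: unscrew the steel wing nut just until its foot clears the two horns of the keeper in front of it, without forcing it up against the keeper's hold-down lip, then swing the hinged bolt out of the slotted lug and down, most of the way to its stop, and let go. How high the keeper sits cannot be measured, so after every little bit of unscrewing feel with a gentle tug whether the bolt comes free, and never pull or screw hard against the keeper; leave the other things on the table where they are.

Things in the scene. Friction and masses are not known exactly. Their poses are not given: they have to be found in the camera images.
- drum: Aluminium filament drying drum, fixed: 170 mm across, lid 184 mm across, lid top 97 mm above the table. Origin: on the table straight below the upright bolt. z up; +x from the bolt to the drum's centre (115 mm away), -x the way the bolt swings out, y along the hinge pin. A low strap handle on the lid, 125 mm from the bolt in +x, is at most 120 mm above the table.
- pivot (a point): The hinge of the swing bolt: centre of its cross pin, 25 mm above the table and 9 mm in the drum's -x from the upright bolt's axis (the bolt's eye is cranked), axes as the drum.
- lug_seat (a point): The lid's slotted steel lug: centre of its flat top, on the upright bolt's axis, 97 mm above the table (72 mm above the pin's level), axes as the drum. Lug 38 mm wide in y; its 12 mm slot, in which the bolt stands, is open to -x.
- bolt (a joint): Swing of the hinged eyebolt (8 mm shank, its end 130 mm above the pin) about the pin, rad: 0 upright in the slot, growing as it leans out to the drum's -x, end stop at 1.35 (nearly level). Its hinge is stiff (about 0.1 N m), so it stays where it is left.
- wingnut: Steel wing nut on the bolt. Origin: centre of its foot's underside, on the bolt axis; z along the bolt to its free end, x along the wings. Foot: disc 20 mm across, 5 mm thick. Steep right-hand thread: anticlockwise from above loosens and lifts it, 12 mm a turn (1.91 mm per rad), drag about 0.1 N m. Foot down on the lug: nut's x = drum's x; it starts 0 to 0.8 rad looser than that (0 to 1.5 mm up).
- nut_grip (a point): Centre of the nut's wings, 29 mm above its foot's underside, axes as the nut. The wings form a bar 50 mm long in x, 10 mm thick in y (grip across this), 18 mm high (20 to 38 mm above the foot's underside). The bolt's end sticks out above them by up to 20 mm. The free bolt swings with about 1 N here; a tug of 5 N tells.
- keeper: Dark steel keeper on the lug. Origin as lug_seat (NOT at the horns). Its bracket sits at a height that is not reported: two horns, 11 mm from the bolt axis in -x, tops 3 to 8 mm above the lug. The nut's foot slips out over them once about level with the tops; lower, it jams within 0.1 rad. A springy lip behind presses on the foot from 1.8 mm above them. Bracket 37 mm wide, at most 18 mm high.
- pen_a: bystander: 3D pen lying on the table, 140 mm long
- adapter: bystander: black plug adapter, 70 x 38 x 28 mm
- pen_stand: bystander: white round pen stand, 60 mm across, 30 mm high
- spool_a: bystander: small filament spool, 80 mm across, 30 mm high
- pen_b: bystander: 3D pen lying on the table, 140 mm long
- spool_b: bystander: filament spool, 100 mm across, 30 mm high
- carton_a: bystander: orange carton, 100 x 170 x 45 mm

How it is judged:
By the outcome, as a careful person would: the job done as asked, in the order asked, and still so for the second after the job is handed in, with the robot touching nothing.
It also fails if it takes over 72 s, if anything falls off the work surface, if the arm or the gripper's body presses on something with over 40 N, if the wrist force passes 120 N, or if a joint passes its speed limit or range.

## Working session

There is one attempt and no reset: what is moved stays moved. The work goes in short steps, Python scripts to look and compute and a tool call to move; the robot and the scene stay as the last step left them, time stands still between calls to the robot, and variables do not carry over. Pictures are saved under pics/ and viewed, at most 10 in all, crops included, and the job is handed in when it is done.

Besides the shell and the picture viewer there is one more tool, called after "Emit:" as name(argument=value, ...) on one line, values as JSON. drive_tool: Moves the arm, as the interface text tells. Its arguments: {"type":"object","properties":{"steps":{"type":"array"},"grip_force":{"type":"number"}},"required":["steps"]}

```bash
mkdir -p pics; cat > h.py <<'E'
import numpy as np, cv2
from scipy.spatial.transform import Rotation as R
from cell import observe, get_image, arm
def rot(a):
    a=np.array(a,float)
    return a if a.shape==(3,3) else R.from_rotvec(a).as_matrix()
def K(c):
    f=200/np.tan(np.radians(c['vfov'])/2); return np.array([[f,0,c['cx']],[0,f,c['cy']],[0,0,1.]])
def proj(c,P):
    A=rot(c['attitude']); q=(np.atleast_2d(P)-c['xyz'])@A; s=q[:,:2]/q[:,2:]
    s=s*(1+c['k1']*(s**2).sum(1,keepdims=True)); k=K(c); return s*k[0,0]+[c['cx'],c['cy']]
def ray(c,u,v):
    s=cv2.undistortPoints(np.array([[[u,v]]],float),K(c),np.array([c['k1'],0,0,0.]))[0,0]
    return np.array(c['xyz']),rot(c['attitude'])@[s[0],s[1],1]
def onz(c,u,v,z):
    o,d=ray(c,u,v); return o+d*(z-o[2])/d[2]
def save(c,n,crop=None,s=1):
    im=c['image'][:,:,::-1]
    if crop: x0,y0,x1,y1=crop; im=im[y0:y1,x0:x1]
    cv2.imwrite('pics/'+n,cv2.resize(im,None,fx=s,fy=s,interpolation=cv2.INTER_CUBIC))
E
python3 - <<'E'
from h import *
import pickle
C={}
for n in ['scene','top']:
    c=get_image(n); C[n]=c; save(c,n+'0.png'); print(n,{k:v for k,v in c.items() if k!='image'})
pickle.dump(C,open('c0.pkl','wb'))
print(observe(), arm.tcp_to_grasp)
E
```

```text
scene {'vfov': 46.98597465280756, 'cx': 324.250893561962, 'cy': 188.37150578694337, 'k1': -0.010095621850301042, 'xyz': array([1.356664  , 0.06332877, 1.37208555]), 'attitude': array([-1.82380106, -2.02512282,  0.55132045])}
top {'vfov': 53.65755902801503, 'cx': 320.4681915499508, 'cy': 200.8540591309292, 'k1': -0.0338812047531318, 'xyz': array([ 5.06770878e-01, -3.08597053e-04,  1.21659048e+00]), 'attitude': array([-2.20796358,  2.20353144, -0.0920421 ])}
{'clock': 0.1, 'joints': array([ 1.21742366,  0.43516962,  0.0249344 ,  1.57399976, -0.01153969,
        1.13401832, -0.07510249]), 'dq': array([ 4.13232059e-05, -1.05649554e-03,  1.28096201e-03, -3.10002770e-03,
       -1.51246692e-03, -6.77838962e-05,  1.39926529e-04]), 'joint_efforts': array([ 3.29135793e-03, -6.69122601e+01,  9.87968221e-01, -3.15145719e+01,
       -6.05022395e-02,  3.75310227e-02,  6.82122595e-05]), 'position': array([ 0.15493087, -0.60501354,  0.22601534]), 'ee_rot': array([-3.11553341e+00, -3.92688486e-01,  5.47876177e-04]), 'force': array([ 0.56481088,  0.84337722, -0.42341768]), 'ft_torque': array([0.03240214, 0.07680734, 0.0406671 ]), 'gripper_force': 0.0, 'width': 0.999730708983488} 0.0188
```

View pics/top0.png

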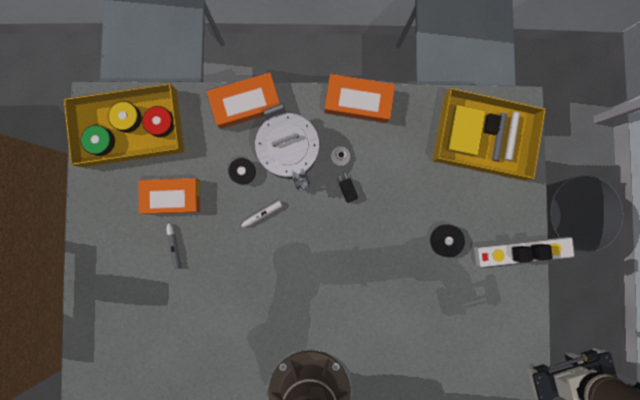

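View pics/scene0.png

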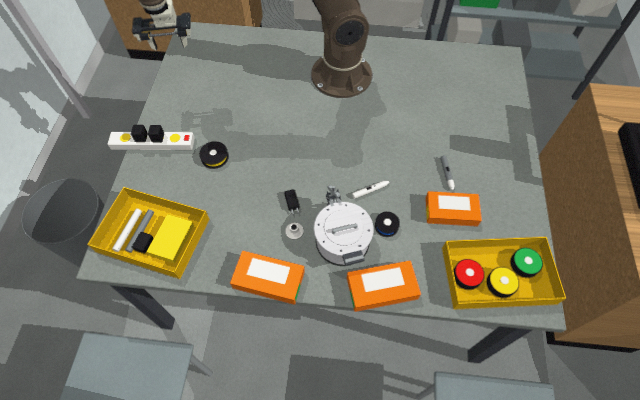

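The top view shows the drum lid at about (287,145) and the clamp at about (300,181). The scene view shows the clamp at about (334,195). I'll enlarge both.

```bash
python3 - <<'E'
from h import *
import pickle
C=pickle.load(open('c0.pkl','rb'))
t=C['top'];s=C['scene']
a=t['image'][100:210,240:340,::-1]; b=s['image'][165:275,295:395,::-1]
cv2.imwrite('pics/crop1.png',cv2.resize(np.hstack([a,b]),None,fx=4,fy=4,interpolation=cv2.INTER_CUBIC))
c=onz(t,287,145,.097);print(c, onz(t,300,180,.13), onz(s,334,193,.13),onz(s,343,229,.097))
E
```

```text
[0.72957492 0.06531769 0.097     ] [0.62566995 0.0269437  0.13      ] [0.63450045 0.02625744 0.13      ] [0.73946626 0.06444908 0.097     ]
```

View pics/crop1.png

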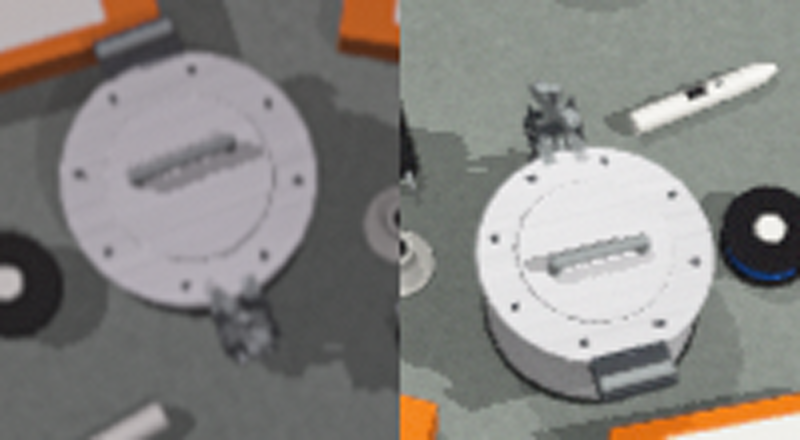

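The clamp is at about (0.622, 0.028), with drum yaw about 0.33. I'll move to a stand-off above it and look with the wrist camera.

Emit:
drive_tool(steps=[[0,21,30,1.5,0.02],[0,21,30,1.5,0.02],[0,21,30,1.5,0.02],[0,21,30,1.5,0.02],[0,21,30,1.5,0.02],[0,21,30,1.5,0.02],[0,21,30,1.5,0.02],[0,21,30,1.5,0.02],[0,21,30,1.5,0.02],[0,21,30,1.5,0.02],[0,21,30,1.5,0.02],[0,21,30,1.5,0.02],[0,21,30,1.5,0.02],[0,21,30,1.5,0.02],[0,21,30,1.5,0.02],[0,21,30,1.5,0.02],[0,21,30,1.5,0.02],[0,21,30,1.5,0.02],[0,21,30,1.5,0.02],[0,0,0,0,0]], grip_force=15)

```text
clock: 1.77
position: [0.5569, -0.0275, 0.2553]
ee_rot: [-2.978, -0.988, -0.005]
force: [-1.6, 1.0, -0.3]
width: 0.998
gripper_force: 0.0
```

```bash
cat > w.py <<'E'
from h import *
import sys,pickle
c=get_image('wrist'); pickle.dump(c,open(sys.argv[1]+'.pkl','wb')); save(c,sys.argv[1]+'.png')
o=observe(); q=R.from_rotvec(o['ee_rot']).as_matrix()
print(o['clock'],o['position'],'yaw',np.arctan2(q[1,0],q[0,0]),o['joints'].round(3)); print(c['xyz'],rot(c['attitude'])[:,2])
for p in [(.622,.028,.097),(.622,.028,.155)]: print(proj(c,p))
E
python3 w.py w1
```

```text
1.8167 [ 0.55534793 -0.03102498  0.25488069] yaw 0.6373367436249271 [ 0.26   0.334 -0.396  1.677  0.136  1.158 -1.104]
[0.61062656 0.01283099 0.4132016 ] [-0.19951256 -0.1459287  -0.96896829]
[[316.49444032 107.29314382]]
[[315.31934326 103.18717943]]
```

View pics/w1.png

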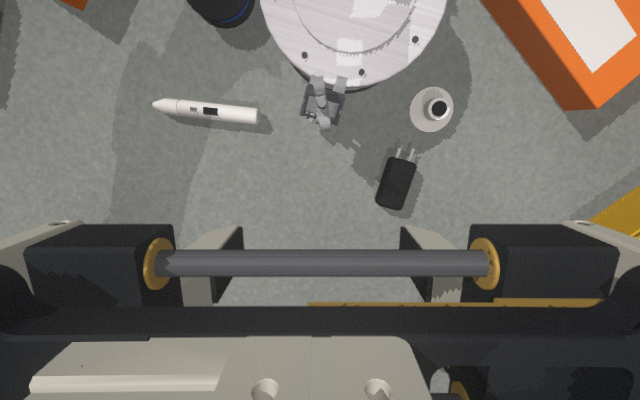

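The wrist camera sees the clamp at about (322,100). I'll enlarge it.

```bash
python3 - <<'E'
from h import *
import pickle
c=pickle.load(open('w1.pkl','rb')); save(c,'w1c.png',(280,60,370,140),8)
# overlay predictions printed in crop coords
B=np.array([.622,.028]);
for y in (.33,):
  u=np.array([np.cos(y),np.sin(y)])
  for z in (.097,.126,.155): print(z,(proj(c,[*B,z])-[280,60])*8)
E
```

```text
0.097 [[291.95552255 378.34515056]]
0.126 [[287.7378541  363.60843583]]
0.155 [[282.55474608 345.49743545]]
```

View pics/w1c.png

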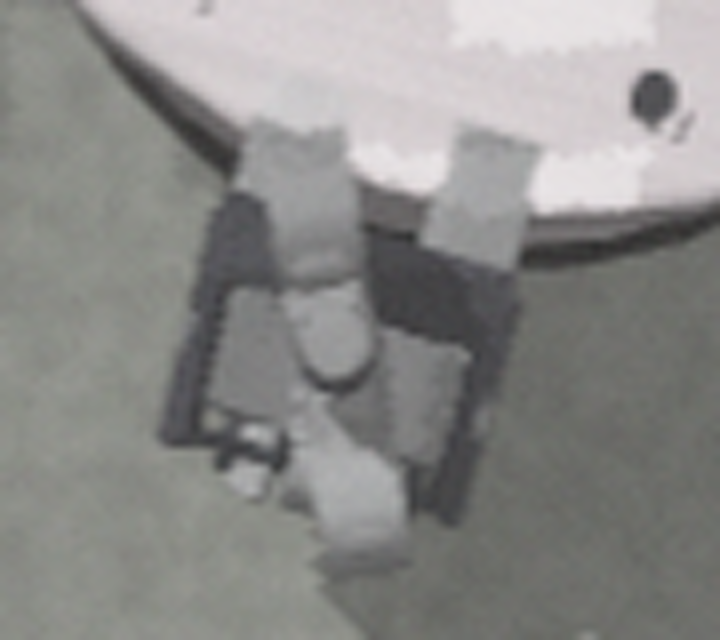

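```bash
python3 - <<'E'
from h import *
import pickle
c=pickle.load(open('w1.pkl','rb'))
f=lambda x,y,z: onz(c,280+x/8,60+y/8,z)[:2]
a=f(312,215,.130);b=f(358,505,.130)
print('wings',a,b,(a+b)/2,np.arctan2(*(a-b)[::-1]),np.linalg.norm(a-b))
print('bolt tip',f(330,325,.155))
l=f(165,440,.1);r=f(450,522,.1);t=f(225,195,.1); d=l-r;print('keeper',np.arctan2(-d[0],d[1]),np.linalg.norm(d),np.arctan2(*(t-l)[::-1]),(l+r)/2)
a=f(218,285,.097);b=f(470,350,.097);d=a-b;print('lug',np.arctan2(-d[0],d[1]),np.linalg.norm(d))
E
```

```text
wings [0.6366285  0.03519956] [0.61394976 0.01160167] [0.62528913 0.02340061] 0.8052575088381398 0.032728974018259964
bolt tip [0.62667717 0.02517415]
keeper 0.368741711976601 0.03877532396970497 0.3718906008304475 [0.61281003 0.0185303 ]
lug 0.39974799345483414 0.03377938600881667
```

Emit:
drive_tool(steps=[[0,3,2.5,-2,-0.124],[0,3,2.5,-2,-0.124],[0,3,2.5,-2,-0.124],[0,3,2.5,-2,-0.124],[0,3,2.5,-2,-0.124],[0,3,2.5,-2,-0.124],[0,3,2.5,-2,-0.124],[0,3,2.5,-2,-0.124],[0,3,2.5,-2,-0.124],[0,3,2.5,-2,-0.124],[0,3,2.5,-2,-0.124],[0,3,2.5,-2,-0.124],[0,3,2.5,-2,-0.124],[0,3,2.5,-2,-0.124],[0,3,2.5,-2,-0.124],[0,3,2.5,-2,-0.124],[0,3,2.5,-2,-0.124],[0,3,2.5,-2,-0.124],[0,3,2.5,-2,-0.124],[0,3,2.5,-2,-0.124]])

```text
clock: 3.48
position: [0.6053, 0.0076, 0.2116]
ee_rot: [2.126, -2.305, -0.031]
force: [0.5, -1.5, -2.8]
width: 0.999
gripper_force: 0.0
```

Emit:
drive_tool(steps=[[0,3,2.3,-2,-0.124],[0,3,2.3,-2,-0.124],[0,3,2.3,-2,-0.124],[0,3,2.3,-2,-0.124],[0,0,0,0,0],[0,0,0,0,0]])

```text
clock: 3.98
position: [0.6051, -0.038, 0.1461]
ee_rot: [-1.593, 2.629, 0.099]
force: [0.0, 0.5, 0.3]
width: 0.997
gripper_force: 0.0
```

```bash
python3 w.py w2
```

```text
4.0333 [ 0.60615289 -0.03693891  0.14703208] yaw -2.049660441679456 [-0.716  0.84   1.317  1.791 -0.949  1.289 -2.741]
[ 0.57074584 -0.1102197   0.29709423] [ 0.13792286  0.30563165 -0.94210752]
[[338.58844951 284.2939279 ]]
[[345.74150404 340.66321146]]
```

Negative roll ran joint 7 to its limit, so yaw adds to joint 7. I'll undo the turn: the original side has the room for loosening.

Emit:
drive_tool(steps=[[0,0,0,15,0.05],[0,0,0,15,0.1],[0,0,0,15,0.12],[0,0,0,15,0.12],[0,0,0,10,0.12],[0,0,0,0,0.12],[0,0,0,0,0.12]])

```text
clock: 4.62
position: [0.6077, -0.0356, 0.2194]
ee_rot: [-2.476, 1.861, 0.126]
force: [-0.2, -0.0, -0.7]
width: 0.995
gripper_force: 0.0
```

```bash
python3 w.py w2
```

```text
4.6667 [ 0.60779256 -0.03540367  0.21911863] yaw -1.2807682553317525 [-0.67   0.689  1.186  1.639 -0.706  1.358 -2.199]
[ 0.63277083 -0.11179977  0.37031932] [-0.10756909  0.31841417 -0.94182871]
[[289.91785542 234.47813842]]
[[284.11951895 264.93971273]]
```

Emit:
drive_tool(steps=[[0,0,0,0,0.122],[0,0,0,0,0.122],[0,0,0,0,0.122],[0,0,0,0,0.122],[0,0,0,0,0.122],[0,1,4,0,0.122],[0,1,4,0,0.122],[0,1,4,0,0.122],[0,1,4,0,0.122],[0,1,4,0,0.122],[0,1,4,0,0.122],[0,1,4,0,0.122],[0,1,4,0,0.122],[0,2,4,0,0.122],[0,2,4,0,0.122],[0,2,4,0,0.122],[0,2,4,0,0.122],[0,2,4,0,0],[0,0,4,0,0],[0,0,0,0,0]])

```text
clock: 6.33
position: [0.6249, 0.0213, 0.2174]
ee_rot: [2.86, 1.164, -0.118]
force: [-0.4, 0.5, -0.2]
width: 1.002
gripper_force: 0.0
```

```bash
python3 w.py w2
```

```text
6.3833 [0.6247582  0.0206218  0.21731686] yaw 0.772531309451211 [-0.591  0.537  0.679  1.571 -0.268  1.201 -0.669]
[0.68112516 0.0808989  0.36839805] [-0.22906351 -0.24836228 -0.94119397]
[[312.31422068 181.42270674]]
[[311.6183836  202.02031208]]
```

```bash
cat > s.py <<'E'
from h import *
o=observe(); q=R.from_rotvec(o['ee_rot']).as_matrix()
y=np.arctan2(q[1,0],q[0,0]);z=q[:,2]; c,s=np.cos(y),np.sin(y)
print(o['clock'],'tcp',o['position'].round(4),'grasp',(o['position']-z*arm.tcp_to_grasp).round(4),'yaw',y.round(3),'tilt x,y',(z[0]*c+z[1]*s).round(3),(-z[0]*s+z[1]*c).round(3),'j',o['joints'].round(2),'F',o['force'].round(1),'T',o['ft_torque'].round(2),'w',round(o['width']*92,1),'g',round(o['gripper_force'],1))
E
python3 s.py
python3 - <<'E'
from h import *
import pickle
c=pickle.load(open('w2.pkl','rb')); save(c,'w2c.png',(260,130,370,240),7)
E
```

```text
6.3833 tcp [0.6248 0.0206 0.2173] grasp [0.6257 0.0221 0.236 ] yaw 0.773 tilt x,y -0.091 -0.019 j [-0.59  0.54  0.68  1.57 -0.27  1.2  -0.67] F [-0.5 -0.3  1. ] T [ 0.02 -0.1  -0.06] w 92.0 g 0.0
```

View pics/w2c.png

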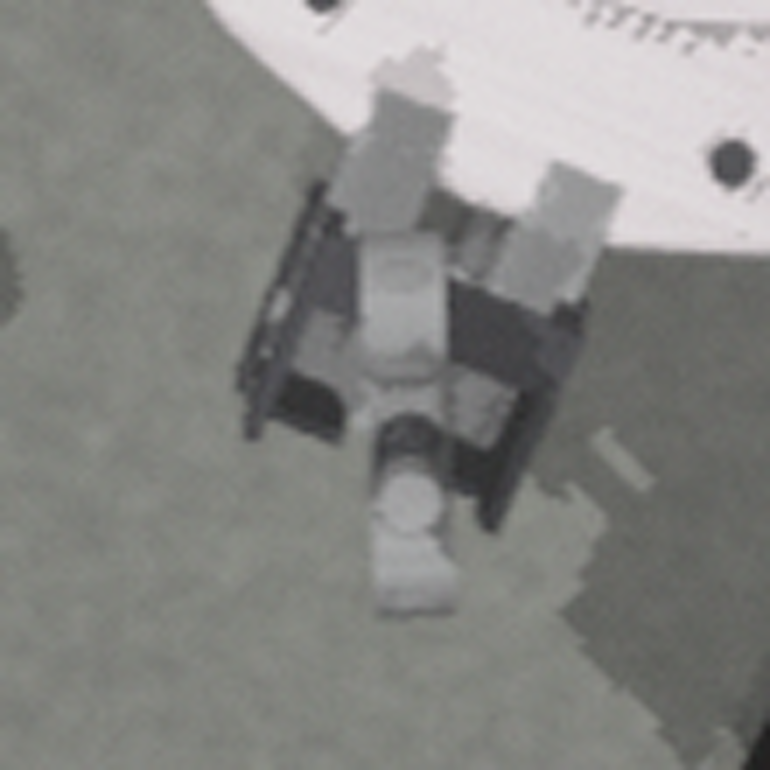

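```bash
python3 - <<'E'
from h import *
import pickle
c=pickle.load(open('w2.pkl','rb'))
f=lambda x,y,z: onz(c,260+x/7,130+y/7,z)[:2]
print('tip',f(412,500,.155))
a=f(402,240,.136);b=f(415,580,.136);print(a,b,(a+b)/2,np.arctan2(*(a-b)[::-1]),np.linalg.norm(a-b))
a=f(402,290,.136);b=f(413,580,.136);print(np.arctan2(*(a-b)[::-1]))
l=f(248,430,.105);r=f(490,530,.105);d=l-r;print('keeper yaw',np.arctan2(-d[0],d[1]),np.linalg.norm(d))
E
```

```text
tip [0.62632605 0.02421866]
[0.64401968 0.04269795] [0.61406524 0.01149226] [0.62904246 0.0270951 ] 0.8058538615201319 0.043255791539784164
0.8052396344223411
keeper yaw 0.3515506106664358 0.036656106930308525
```

Emit:
drive_tool(steps=[[0,1.5,3.5,-10,0.03],[0,0,0,-15,0],[0,0,0,-20,0],[0,0,0,-20,0],[0,0,0,-15,0],[0,0,0,-10,0],[0,0,0,-5,0],[0,0,0,-5,0],[0,0,0,0,0],[0,0,0,0,0]])

```text
clock: 7.22
position: [0.6266, 0.0235, 0.1176]
ee_rot: [2.839, 1.211, -0.117]
force: [0.1, 0.7, -0.2]
width: 1.002
gripper_force: 0.0
```

```bash
python3 s.py
```

```text
7.2167 tcp [0.6266 0.0235 0.1176] grasp [0.6275 0.025  0.1363] yaw 0.806 tilt x,y -0.09 -0.019 j [-0.56  0.63  0.62  1.68 -0.33  1.01 -0.61] F [ 0.1  0.7 -0.2] T [ 0.07 -0.12  0.02] w 92.2 g 0.0
```

Emit:
drive_tool(steps=[[1,0,0,0,0],[1,0,0,0,0],[1,0,0,0,0],[1,0,0,0,0],[1,0,0,0,0],[1,0,0,0,0],[1,0,0,0,0],[1,0,0,0,0],[1,0,0,0,0],[1,0,0,0,0],[1,0,0,0,0],[1,0,0,0,0]], grip_force=15)

```text
clock: 8.22
position: [0.6262, 0.0236, 0.1171]
ee_rot: [2.839, 1.211, -0.118]
force: [0.1, -0.5, 1.1]
width: 0.18
gripper_force: 0.0
```

```bash
python3 s.py
```

```text
8.2167 tcp [0.6262 0.0236 0.1171] grasp [0.6271 0.0251 0.1358] yaw 0.806 tilt x,y -0.091 -0.019 j [-0.56  0.63  0.62  1.68 -0.33  1.01 -0.61] F [ 0.1 -0.5  1.1] T [ 0.08 -0.09 -0.04] w 16.5 g 0.0
```

Emit:
drive_tool(steps=[[1,0,0,0,0],[1,0,0,0,0],[1,0,0,0,0],[1,0,0,0,0]], grip_force=15)

```text
clock: 8.55
position: [0.626, 0.0237, 0.1171]
ee_rot: [2.839, 1.212, -0.118]
force: [-0.1, 0.5, 0.7]
width: 0.112
gripper_force: 15.0
```

```bash
python3 s.py
```

```text
8.55 tcp [0.626  0.0237 0.1171] grasp [0.627  0.0252 0.1358] yaw 0.806 tilt x,y -0.091 -0.018 j [-0.56  0.63  0.62  1.68 -0.33  1.01 -0.61] F [-0.1  0.5  0.7] T [ 0.28  0.19 -0.05] w 10.3 g 15.0
```

Emit:
drive_tool(steps=[[1,0,0,0.2,0.11],[1,0,0,0.2,0.11],[1,0,0,0.2,0.11],[1,0,0,0.2,0.11],[1,0,0,0.2,0.11],[1,0,0,0.2,0.11],[1,0,0,0.2,0.11],[1,0,0,0.2,0.11],[1,0,0,0.2,0.11],[1,0,0,0.2,0.11],[1,0,0,0,0],[1,0,0,0,0]])

```text
clock: 9.55
position: [0.6258, 0.0237, 0.1192]
ee_rot: [1.774, 2.49, -0.057]
force: [-2.7, 2.3, 2.0]
width: 0.106
gripper_force: 15.0
```

```bash
python3 s.py
```

```text
9.55 tcp [0.6258 0.0237 0.1192] grasp [0.6249 0.0252 0.1379] yaw 1.903 tilt x,y -0.09 -0.018 j [-0.4   0.53  0.32  1.75 -0.1   0.85  0.28] F [-2.7  2.3  2. ] T [0.41 0.55 0.09] w 9.7 g 15.0
```

Emit:
drive_tool(steps=[[1,-1.5,-0.6,0,0],[1,-1.5,-0.6,0,0],[1,0,0,0,0]])

```text
clock: 9.8
position: [0.6237, 0.0229, 0.1194]
ee_rot: [1.77, 2.49, -0.056]
force: [0.3, 2.9, 1.1]
width: 0.109
gripper_force: 15.0
```

```bash
python3 s.py
```

```text
9.8 tcp [0.6237 0.0229 0.1194] grasp [0.6228 0.0244 0.1381] yaw 1.905 tilt x,y -0.091 -0.02 j [-0.4   0.52  0.33  1.76 -0.1   0.84  0.28] F [0.3 2.9 1.1] T [ 0.74 -0.16  0.06] w 10.0 g 15.0
```

Emit:
drive_tool(steps=[[1,-1.5,-0.6,0,0],[1,-1.5,-0.6,0,0],[1,0,0,0,0]])

```text
clock: 10.05
position: [0.6218, 0.0222, 0.1196]
ee_rot: [1.768, 2.49, -0.053]
force: [4.7, 4.6, -0.1]
width: 0.107
gripper_force: 15.0
```

```bash
python3 s.py
```

```text
10.05 tcp [0.6218 0.0222 0.1196] grasp [0.6208 0.0237 0.1383] yaw 1.906 tilt x,y -0.091 -0.022 j [-0.4   0.52  0.33  1.77 -0.1   0.84  0.29] F [ 4.7  4.6 -0.1] T [ 1.19 -1.3   0.23] w 9.9 g 15.0
```

Jammed at about 6 N, so I'll go back and unscrew a little more.

Emit:
drive_tool(steps=[[1,3,1.2,0,0],[1,3,1.2,0,0],[1,0,0,0.2,0.11],[1,0,0,0.2,0.11],[1,0,0,0.2,0.11],[1,0,0,0.2,0.11],[1,0,0,0,0],[1,-1.5,-0.6,0,0],[1,-1.5,-0.6,0,0],[1,-1,-0.4,0,0],[1,-1,-0.4,0,0],[1,0,0,0,0]])

```text
clock: 11.05
position: [0.622, 0.0222, 0.1202]
ee_rot: [1.181, 2.811, -0.026]
force: [2.2, 4.2, 3.0]
width: 0.11
gripper_force: 15.0
```

```bash
python3 s.py
```

```text
11.05 tcp [0.622  0.0222 0.1202] grasp [0.6205 0.0231 0.139 ] yaw 2.345 tilt x,y -0.092 -0.02 j [-0.29  0.49  0.19  1.79 -0.04  0.8   0.67] F [2.2 4.2 3. ] T [ 1.21 -0.74  0.14] w 10.1 g 15.0
```

Emit:
drive_tool(steps=[[1,-1,-0.4,0,0],[1,-1,-0.4,0,0],[1,0,0,0,0]])

```text
clock: 11.3
position: [0.621, 0.0217, 0.1204]
ee_rot: [1.18, 2.81, -0.024]
force: [5.4, 5.1, -0.0]
width: 0.112
gripper_force: 15.0
```

```bash
python3 s.py
```

```text
11.3 tcp [0.621  0.0217 0.1204] grasp [0.6195 0.0227 0.1391] yaw 2.345 tilt x,y -0.093 -0.022 j [-0.29  0.49  0.19  1.79 -0.04  0.79  0.68] F [ 5.4  5.1 -0. ] T [ 1.31 -1.49  0.15] w 10.3 g 15.0
```

Emit:
drive_tool(steps=[[1,3.5,1.4,0,0],[1,3.5,1.4,0,0],[1,0,0,0.2,0.11],[1,0,0,0.2,0.11],[1,0,0,0.2,0.11],[1,0,0,0.2,0.11],[1,0,0,0,0]])

```text
clock: 11.88
position: [0.6255, 0.0233, 0.1207]
ee_rot: [0.53, 3.004, 0.004]
force: [-2.9, 3.5, 6.0]
width: 0.106
gripper_force: 15.0
```

```bash
python3 s.py
```

```text
11.8833 tcp [0.6255 0.0233 0.1207] grasp [0.6238 0.0236 0.1395] yaw 2.792 tilt x,y -0.09 -0.018 j [-0.17  0.49  0.05  1.78  0.    0.78  1.09] F [-2.9  3.5  6. ] T [0.72 0.38 0.14] w 9.8 g 15.0
```

Emit:
drive_tool(steps=[[1,-1.5,-0.6,0,0],[1,-1.5,-0.6,0,0],[1,-1.5,-0.6,0,0],[1,-1.5,-0.6,0,0],[1,0,0,0,0]])

```text
clock: 12.3
position: [0.6209, 0.0218, 0.121]
ee_rot: [0.538, 2.999, 0.005]
force: [1.7, 6.2, 4.2]
width: 0.108
gripper_force: 15.0
```

```bash
python3 s.py
```

```text
12.3 tcp [0.6209 0.0218 0.121 ] grasp [0.6191 0.0221 0.1397] yaw 2.786 tilt x,y -0.092 -0.02 j [-0.17  0.48  0.05  1.8   0.    0.77  1.08] F [1.7 6.2 4.2] T [ 1.28 -0.71  0.14] w 10.0 g 15.0
```

Emit:
drive_tool(steps=[[1,-1.5,-0.6,0.1,0],[1,-1.5,-0.4,0.1,0],[1,0,0,0,0]])

```text
clock: 12.55
position: [0.6195, 0.0214, 0.1212]
ee_rot: [0.537, 2.997, 0.007]
force: [8.9, 6.2, -2.3]
width: 0.108
gripper_force: 15.0
```

```bash
python3 s.py
```

```text
12.55 tcp [0.6195 0.0214 0.1212] grasp [0.6177 0.0217 0.14  ] yaw 2.786 tilt x,y -0.095 -0.021 j [-0.17  0.48  0.05  1.8   0.    0.77  1.09] F [ 8.9  6.2 -2.3] T [ 1.65 -2.11  0.14] w 9.9 g 15.0
```

Emit:
drive_tool(steps=[[1,4.5,1.9,0,0],[1,4.5,1.9,0,0],[1,0,0,0.22,0.11],[1,0,0,0.22,0.11],[1,0,0,0.22,0.11],[1,0,0,0.22,0.11],[1,0,0,0,0]])

```text
clock: 13.13
position: [0.6255, 0.0233, 0.1216]
ee_rot: [-0.136, 3.05, 0.034]
force: [-2.0, 2.6, 5.9]
width: 0.108
gripper_force: 15.0
```

```bash
python3 s.py
```

```text
13.1333 tcp [0.6255 0.0233 0.1216] grasp [0.6239 0.0228 0.1403] yaw -3.053 tilt x,y -0.089 -0.019 j [-0.05  0.49 -0.09  1.77  0.04  0.79  1.51] F [-2.   2.6  5.9] T [0.53 0.29 0.08] w 10.0 g 15.0
```

Emit:
drive_tool(steps=[[1,-1.5,-0.6,0,0],[1,-1.5,-0.6,0,0],[1,-1.5,-0.6,0,0],[1,-1.5,-0.6,0,0],[1,0,0,0,0]])

```text
clock: 13.55
position: [0.6207, 0.0216, 0.1219]
ee_rot: [-0.129, 3.047, 0.034]
force: [4.1, 2.7, -1.1]
width: 0.109
gripper_force: 15.0
```

```bash
python3 s.py
```

```text
13.55 tcp [0.6207 0.0216 0.1219] grasp [0.619  0.0211 0.1406] yaw -3.058 tilt x,y -0.092 -0.018 j [-0.05  0.48 -0.09  1.78  0.04  0.78  1.5 ] F [ 4.1  2.7 -1.1] T [ 0.78 -0.99  0.15] w 10.0 g 15.0
```

Emit:
drive_tool(steps=[[1,-0.8,-0.3,0,0],[1,0,0,0,0]])

```text
clock: 13.72
position: [0.6204, 0.0215, 0.1219]
ee_rot: [-0.129, 3.046, 0.034]
force: [5.9, 3.5, -0.9]
width: 0.111
gripper_force: 15.0
```

```bash
python3 s.py
```

```text
13.7167 tcp [0.6204 0.0215 0.1219] grasp [0.6187 0.021  0.1406] yaw -3.058 tilt x,y -0.093 -0.019 j [-0.05  0.48 -0.09  1.79  0.04  0.78  1.5 ] F [ 5.9  3.5 -0.9] T [ 0.9  -1.38  0.17] w 10.2 g 15.0
```

Emit:
drive_tool(steps=[[1,3.4,1.4,0,0],[1,3.4,1.4,0,0],[1,0,0,0.22,0.11],[1,0,0,0.22,0.11],[1,0,0,0.22,0.11],[1,0,0,0.22,0.11],[1,0,0,0,0]])

```text
clock: 14.3
position: [0.6256, 0.0233, 0.1223]
ee_rot: [-0.799, 2.953, 0.064]
force: [-2.8, -0.3, 5.4]
width: 0.11
gripper_force: 15.0
```

```bash
python3 s.py
```

```text
14.3 tcp [0.6256 0.0233 0.1223] grasp [0.6243 0.0222 0.141 ] yaw -2.614 tilt x,y -0.089 -0.019 j [ 0.07  0.51 -0.23  1.74  0.08  0.82  1.92] F [-2.8 -0.3  5.4] T [-0.04  0.47  0.08] w 10.1 g 15.0
```

Emit:
drive_tool(steps=[[1,-1.5,-0.6,0,0],[1,-1.5,-0.6,0,0],[1,-1.5,-0.6,0,0],[1,-1.5,-0.6,0,0],[1,-0.6,-0.2,0,0],[1,0,0,0,0]])

```text
clock: 14.8
position: [0.6197, 0.0212, 0.1228]
ee_rot: [-0.793, 2.953, 0.063]
force: [2.4, 0.1, 0.4]
width: 0.107
gripper_force: 15.0
```

```bash
python3 s.py
```

```text
14.8 tcp [0.6197 0.0212 0.1228] grasp [0.6184 0.0201 0.1415] yaw -2.618 tilt x,y -0.091 -0.018 j [ 0.07  0.5  -0.23  1.76  0.08  0.82  1.92] F [2.4 0.1 0.4] T [-0.08 -0.92  0.01] w 9.8 g 15.0
```

Emit:
drive_tool(steps=[[1,-1.2,-0.45,0,0],[1,-1.2,-0.45,0,0],[1,0,0,0,0]])

```text
clock: 15.05
position: [0.6171, 0.0202, 0.1228]
ee_rot: [-0.793, 2.953, 0.063]
force: [2.3, -0.7, 2.1]
width: 0.109
gripper_force: 15.0
```

```bash
python3 s.py
```

```text
15.05 tcp [0.6171 0.0202 0.1228] grasp [0.6158 0.0191 0.1415] yaw -2.618 tilt x,y -0.091 -0.018 j [ 0.08  0.5  -0.23  1.76  0.08  0.81  1.92] F [ 2.3 -0.7  2.1] T [-0.2  -0.74  0.01] w 10.0 g 15.0
```

The force stays flat at about 2 N while the nut follows, so the bolt is free. I'll compute the swing arc.

```bash
python3 - <<'E'
import numpy as np
yaw=.36
P=lambda t:np.array([9*np.cos(t)-107.5*np.sin(t),107.5*np.cos(t)+9*np.sin(t)])
ts=np.r_[.085,np.arange(.15,1.36,.1)]
for a,b in zip(ts,ts[1:]):
    d=P(b)-P(a); print(round(b,2),(d[0]*np.cos(yaw)).round(1),(d[0]*np.sin(yaw)).round(1),d[1].round(1))
E
```

```text
0.15 -6.6 -2.5 -0.2
0.25 -10.0 -3.8 -1.3
0.35 -9.9 -3.7 -2.3
0.45 -9.6 -3.6 -3.4
0.55 -9.2 -3.5 -4.4
0.65 -8.8 -3.3 -5.3
0.75 -8.2 -3.1 -6.2
0.85 -7.6 -2.9 -7.1
0.95 -6.9 -2.6 -7.9
1.05 -6.1 -2.3 -8.6
1.15 -5.3 -2.0 -9.2
1.25 -4.4 -1.7 -9.7
1.35 -3.5 -1.3 -10.1
```

Emit:
drive_tool(steps=[[1,-2,-0.8,0,0],[1,-2,-0.8,0,0],[1,-2,-0.8,0,0],[1,0,0,0,0]], grip_force=10)

```text
clock: 15.38
position: [0.6103, 0.0177, 0.1226]
ee_rot: [-0.793, 2.954, 0.063]
force: [1.3, -0.8, 1.9]
width: 0.108
gripper_force: 10.0
```

```bash
python3 s.py
```

```text
15.3833 tcp [0.6103 0.0177 0.1226] grasp [0.6091 0.0165 0.1413] yaw -2.618 tilt x,y -0.09 -0.019 j [ 0.08  0.49 -0.23  1.78  0.08  0.81  1.93] F [ 1.3 -0.8  1.9] T [-0.39 -0.45 -0.03] w 10.0 g 10.0
```

Emit:
drive_tool(steps=[[1,-5,-1.9,-0.6,0],[1,-5,-1.9,-0.7,0],[1,-5,-1.9,-1.1,0],[1,-4.9,-1.8,-1.2,0],[1,-4.8,-1.8,-1.7,0],[1,-4.8,-1.8,-1.7,0],[1,-4.6,-1.8,-2.2,0],[1,-4.6,-1.7,-2.2,0],[1,0,0,0,0]])

```text
clock: 16.13
position: [0.5709, 0.0026, 0.1107]
ee_rot: [-0.793, 2.955, 0.063]
force: [0.0, -4.6, 2.6]
width: 0.119
gripper_force: 10.1
```

```bash
python3 s.py
```

```text
16.1333 tcp [0.5709 0.0026 0.1107] grasp [0.5696 0.0015 0.1294] yaw -2.618 tilt x,y -0.089 -0.019 j [ 0.12  0.45 -0.24  1.89  0.07  0.74  1.95] F [ 0.  -4.6  2.6] T [-1.03 -0.32 -0.05] w 10.9 g 10.1
```

Emit:
drive_tool(steps=[[1,-4.4,-1.9,-2.6,0],[1,-4.4,-1.9,-2.7,0],[1,-4.1,-1.8,-3.1,0],[1,-4.1,-1.8,-3.1,0],[1,-3.8,-1.7,-3.5,0],[1,-3.8,-1.6,-3.6,0],[1,-3.5,-1.5,-3.9,0],[1,-3.4,-1.4,-4,0],[1,0,0,0,0]])

```text
clock: 16.88
position: [0.5399, -0.01, 0.0837]
ee_rot: [-0.794, 2.954, 0.065]
force: [2.9, -1.1, -2.0]
width: 0.132
gripper_force: 10.0
```

```bash
python3 s.py
```

```text
16.8833 tcp [ 0.5399 -0.01    0.0837] grasp [ 0.5386 -0.0112  0.1024] yaw -2.617 tilt x,y -0.09 -0.02 j [ 0.14  0.45 -0.24  1.98  0.08  0.65  1.96] F [ 2.9 -1.1 -2. ] T [-0.39 -0.68 -0.09] w 12.2 g 10.0
```

Emit:
drive_tool(steps=[[1,-3,-1.2,-4.3,0],[1,-3,-1.2,-4.3,0],[1,-2.7,-1,-4.6,0],[1,-2.6,-1,-4.6,0],[1,-2.2,-0.9,-4.8,0],[1,-2.2,-0.8,-4.9,0],[1,0,0,0,0]])

```text
clock: 17.47
position: [0.5248, -0.0161, 0.0563]
ee_rot: [-0.794, 2.954, 0.064]
force: [2.4, 0.4, -1.6]
width: 0.133
gripper_force: 9.8
```

```bash
python3 s.py; python3 - <<'E'
from h import *
a=get_image('top')['image'][150:240,240:350,::-1]; b=get_image('scene')['image'][120:230,270:400,::-1]
cv2.imwrite('pics/sw.png',np.vstack([cv2.resize(a,(390,300),interpolation=2),cv2.resize(b,(390,300),interpolation=2)]))
E
```

```text
17.4667 tcp [ 0.5248 -0.0161  0.0563] grasp [ 0.5235 -0.0173  0.075 ] yaw -2.618 tilt x,y -0.09 -0.019 j [ 0.15  0.47 -0.23  2.04  0.09  0.57  1.97] F [ 2.4  0.4 -1.6] T [-0.16 -0.65 -0.13] w 12.2 g 9.8
```

View pics/sw.png

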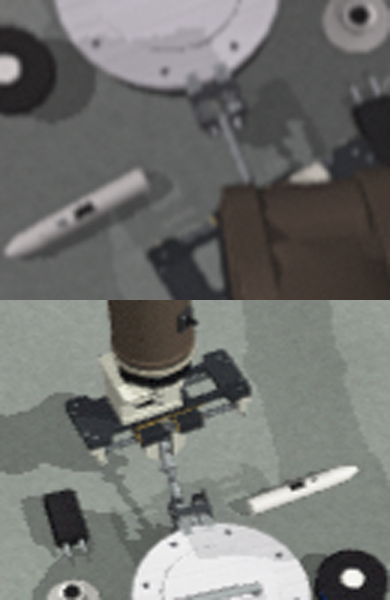

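The bolt is swung down to about 1.22 rad. I'll let go and retreat straight up.

Emit:
drive_tool(steps=[[0.55,0,0,0,0],[0.55,0,0,0,0],[0.55,0,0,0,0],[0.55,0,0,0,0],[0.55,0,0,0,0],[0.55,0,0,0,0],[0.55,0,0,5,0],[0.55,0,0,10,0],[0.55,0,0,15,0],[0.55,0,0,20,0],[0.55,0,0,20,0],[0.55,0,0,20,0],[0.55,-10,0,20,0],[0.55,-20,0,20,0],[0.55,-20,0,20,0],[0.55,-20,0,20,0],[0.55,-20,0,10,0],[0.55,0,0,0,0],[0.55,0,0,0,0]])

```text
clock: 19.15
position: [0.4352, -0.0162, 0.2388]
ee_rot: [-0.793, 2.951, 0.061]
force: [0.3, 1.0, -1.1]
width: 0.454
gripper_force: 0.0
```

```bash
python3 s.py; python3 - <<'E'
from h import *
a=get_image('wrist'); b=get_image('scene')['image'][120:230,270:400,::-1]
cv2.imwrite('pics/end.png',np.vstack([cv2.resize(a['image'][:,:,::-1],(480,300)),cv2.resize(b,(480,300),interpolation=2)]))
E
```

```text
19.15 tcp [ 0.4352 -0.0162  0.2388] grasp [ 0.4338 -0.0174  0.2576] yaw -2.617 tilt x,y -0.093 -0.017 j [ 0.23  0.09 -0.29  2.02 -0.04  0.96  2.06] F [ 0.3  1.  -1.1] T [ 0.03 -0.1  -0.03] w 41.8 g 0.0
```

View pics/end.png

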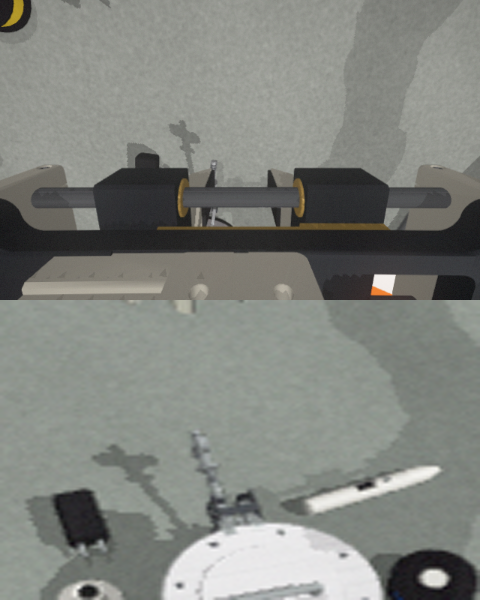

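The bolt lies low and clear, with its tip at scene pixel (324,169.5). A quick angle check, then hand in.

```bash
python3 - <<'E'
from h import *
c=get_image('scene'); u=np.array([np.cos(.37),np.sin(.37)]); B=np.array([.6263,.0242])
for t in (.9,1,1.1,1.2,1.3): 
    X=-9+9*np.cos(t)-130*np.sin(t); Z=25+130*np.cos(t)+9*np.sin(t)
    print(t,proj(c,[*(B+u*X/1e3),Z/1e3]).round(1))
E
```

```text
0.9 [[324.7 166.6]]
1 [[324.  166.3]]
1.1 [[323.4 166.3]]
1.2 [[322.9 166.7]]
1.3 [[322.5 167.5]]
```

```bash
python3 -c "
from cell import arm
print(arm.sign_off())"
```

```text
the job is handed in; nothing more can be done
None
```

I unscrewed the wing nut in small steps until a gentle tug freed the bolt, swung the bolt down to about 1.2 of its 1.35 rad, let go and handed the job in at about 19 s; the angle comes from the arm's travel, and one of the four tugs that jammed reached about 10 N instead of 5 N.

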